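# Close a snap-back watch case in the lever press

## Task

Close the watch case in the bench press: push the slide gently home against its end stop so that the watch sits under the ram, then press the ball lever down until it goes over centre and locks, without forcing it at the stop. Let go of it for two seconds while the gasket settles, then lift the lever all the way up again, leaving the slide home, the watch closed and the things around undisturbed.

Things in the scene. Friction and masses are not known exactly. Their poses are not given: they have to be found in the camera images.
- press: Small grey bench press, screwed down. Origin on the bench (z = 0) straight below the ram; its x points from the lever side (front) to the column (back), y along the slide bed to the slide's knob, z up. Foot x -53..97, y -48..48 mm; column x 54..88, y +-18; ram guide z 88..102, x -20..88, y +-20; two cheeks up to z 183, x -23..87, y +-20, with the toggle open to the front between them.
- pivot (a point): Lever axle: a line along the press's y through (0, 0, 167) mm of the press frame.
- ball (a point): Centre of the black ball, 27 mm across, at the end of the lever, 115 mm from the axle. It swings in the press's xz plane about the axle: up when open, out to the front (-x) when locked.
- lever: Ball lever: 10 mm steel rod from the axle (origin) along its own -x to the ball. Locked it lies 2 to 27 degrees above the horizontal; the upper stop is 61 degrees (1.06 rad) higher, and it starts 0 to 20 degrees below that stop. It is clamped on a serrated hub, so neither its angle nor its height tells where this one locks: feel it. Forces: see knee.
- knee (a point): Knee of the toggle (crank pin, 25 mm from the axle). In the press frame x is -21..-14 mm with the lever up, 0 at dead centre, +1.5 when locked on a rubber-nosed stop screw, which gives 1 mm for 17 N at the ball. Square to the rod the ball takes 2 to 4 N to swing, 6 to 10 N while the case back goes in, falling to 0 at dead centre, 7 mm before the stop; lifting it out of lock takes 3 to 6 N.
- slide: Aluminium slide 49 x 76 x 9 mm in the bed, carrying a white nest with the watch case face down, and a push knob at its +y end. Moves only along the press's y, 2 to 4 N of friction; starts 34 to 46 mm out (to +y) and is home on a solid stop with the nest under the ram. Origin at bench height below the nest.
- knob_face (a point): Centre of the flat outer face of the slide's black knob (23 mm across, 13 mm long, axis along the press's y), 26.5 mm above the bench and 68 mm to +y of the nest. Push it towards the press, along -y of the press.
- nest (a point): Axis of the nest and watch case, 46.5 mm above the bench, where the top of the closed case back lies. Home when on the ram axis, x = y = 0 of the press.
- die_face (a point): Centre of the lower face of the white die on the ram: 65 mm above the bench with the lever at its upper stop, 46.5 mm on the closed watch. The ram follows the lever; springs lift it part of the way once the lever is out of lock, and friction holds the lever where it is left near the top.
- end_stop: Dark steel block 50 x 10 x 16 mm across the -y end of the slide bed, with a domed screw on which the slide comes to rest.
- case_back (a joint): How far the watch's press-fit steel back, 32 mm across, stands proud (m): 0.003 to 0.0045 at the start, 0 when fully home. The ram presses it in.
- loupe: Black eye loupe, 34 mm across and 30 mm high, upright; origin under its centre. Bystander.
- tweezers: Fine steel tweezers, 90 x 11 x 8 mm, lying along their y; origin under the centre. Bystander.
- parts_box: Small open parts box, 44 x 64 x 15 mm; origin under its centre. Bystander.
- puffer: Rubber air puffer, 42 x 88 x 42 mm, lying along its y; origin under the bulb. Bystander.

How it is judged:
By the outcome, as a careful person would: the job done as asked, in the order asked, and still so for the second after the job is handed in, with the robot touching nothing.
It also fails if it takes over 69 s, if anything falls off the work surface, if the arm or the gripper's body presses on something with over 40 N, if the wrist force passes 120 N, or if a joint passes its speed limit or range.

## Robot

A 7-joint arm with a two-finger parallel gripper is mounted at the origin on a cart in front of the work surface, level with it; the furniture and walls round the work are solid. World frame = base frame: x ahead of the robot, y to its left, z up, the work surface at z = 0. Lengths are in mm, angles in rad, forces in N, time in s.
With the tool pointing down it reaches from about 350 to 900 mm from the base axis. Payload 8.1 kg.
Tool frame: the origin (TCP) lies on the front face of the gripper's body, between the roots of the fingers; the fingertips stand 66 mm ahead of it and the grasp point (between the pads) lies 47 mm ahead of it; z points along the fingers, y is the line along which they close (so a half turn about z gives the same grasp; the last joint's range is limited). The gripper opens to 92 mm and grips with 3 to 60 N. Pads are 19 mm wide; open, the fingers measure 130 mm over their backs; the gripper's body (75 mm by 190 mm) begins 47 mm behind the grasp point.
Start: joints at [1.213, 0.434, 0.025, 1.573, -0.012, 1.134, -0.075], TCP at [157.508, -604.839, 292.242] pointing down, gripper open.
Joint ranges: [-2.62, 2.62], [-0.44, 2.09], [-1.27, 1.32], [0.08, 2.57], [-1.32, 4.46], [0.12, 2], [-2.74, 2.74]. Speed limits (rad/s): [2.22, 2.22, 3.01, 3.01, 3.14, 3.14, 3.14].

## Interface

Orientations are given as a unit quaternion [w, x, y, z].
In Python, from cell import robot, get_image, ticket gives the robot as it stands. The module is installed in compiled form; this text tells all that it offers.
- The arm moves only by the tool servo_tool, never from a script. Its argument "deltas" is a list of rows, each a list of 3 entries, a list of its own where there are three numbers: the closure, from -1 (fully open) to 1 (shut), so that 0 is half open, then the shift along the world's x, y, z in cm, then the turn, a rotation vector about the world's x, y, z in rad. A call has 1 to 12 rows; each row shifts and turns the commanded pose from where the row before left it; what a row does not reach is not made up. A row lasts 1/12 s, in which the tool goes at most 41.7 mm and 7.16 degrees, less where a joint would pass 70% of its speed; a pose out of reach is approached as far as the arm can. A call is refused whole if a number of a shift passes 4.17 or a number of a turn 0.125, either way. A call with a gripper value outside its range is refused whole. The fingers move at their own pace and stop on an object; "squeeze" is the grip in N (left out, the last holds). Time passes only in rows, so rows that do not move let the fingers close. It gives the time, the measured TCP pose, the force, the opening and the grip force at its end, in the units of the state.
- robot.get_obs(): the state, without advancing time (a new reading comes with each control period).
- get_image(name): name is "scene" or "top" or "wrist"; returns a dict with "image" (420x560x3 uint8, red, green, blue), "fx", "fy", "cx", "cy" (pixels), "R" (3x3) and "t" (3): a world point X has camera coordinates R X + t; the wrist camera has in their place "hand_eye" (4x4, takes a point from camera to tool coordinates, whose origin is the TCP and whose axes are the flange's). Camera axes: x right, y down, z forward; pixel columns grow to the right and rows downward; lengths in mm; the calibration is good to about 2 mm. The wrist camera is an equidistant fisheye: a pixel r from the principal point sees the ray r / f radians off the axis. A picture is of the moment at which its call begins: read the wrist's pose just before it. There is no depth.
- ticket.close_job(): hands the job in; it is judged then, once.
The state is a dict: "t": time; "q": joint angles; "joint_vel": joint speeds; "tau": joint torques, N m; "eef_pos": TCP position; "ee_rot": TCP orientation; "ft_force": force on the tool from outside, world axes, zero at the start; "moment": the same for the moment, N m; "opening": finger opening in mm; "grasp_force": force on a finger pad.
Only numpy, scipy, OpenCV 4.12 (cv2) and the standard library are available. Lean on these libraries where they do the work, as an engineer would, in place of code of your own. Each camera call takes 0.05 s, during which the arm holds its last target. There are 200 camera calls.

## Working session

There is one attempt and no reset: what is moved stays moved. The work goes in short steps, Python scripts to look and compute and a tool call to move; the robot and the scene stay as the last step left them, time stands still between calls to the robot, and variables do not carry over. Pictures are saved under pics/ and viewed, at most 10 in all, crops included, and the job is handed in when it is done.

Besides the shell and the picture viewer there is one more tool, called after ">>>" by a JSON object that holds its "api" and its "payload". servo_tool: Moves the arm, as the interface text tells. Its arguments: {"type":"object","properties":{"deltas":{"type":"array"},"squeeze":{"type":"number"}},"required":["deltas"]}

```bash
mkdir -p pics
python3 - <<'E'
from cell import robot,get_image
import cv2,numpy as np,pickle
o=robot.get_obs();print({k:np.round(v,3) for k,v in o.items()})
d={}
for n in("scene","top","wrist"):
    g=get_image(n);d[n]=g;cv2.imwrite(f"pics/{n}0.png",g["image"][:,:,::-1])
    print(n,{k:np.round(v,3) for k,v in g.items() if k!="image"})
pickle.dump(d,open("im0.pkl","wb"))
E
```

```text
{'t': np.float64(0.0), 'q': array([ 1.213,  0.435,  0.025,  1.574, -0.012,  1.134, -0.075]), 'joint_vel': array([ 0.001, -0.   , -0.   , -0.002, -0.001, -0.   , -0.003]), 'tau': array([ 1.0000e-03, -6.6786e+01,  9.8500e-01, -3.1446e+01, -6.0000e-02,
        4.3000e-02,  0.0000e+00]), 'eef_pos': array([ 157.418, -604.403,  291.418]), 'ee_rot': array([-0.001,  0.992,  0.127, -0.   ]), 'ft_force': array([-1.126,  0.675,  0.639]), 'moment': array([ 0.006, -0.009, -0.034]), 'grasp_force': np.float64(0.0), 'opening': np.float64(91.929)}
scene {'fx': np.float64(465.501), 'fy': np.float64(465.501), 'cx': np.float64(282.742), 'cy': np.float64(207.336), 'R': array([[-0.615, -0.789, -0.006],
       [-0.398,  0.317, -0.861],
       [ 0.681, -0.527, -0.509]]), 't': array([460.386, 286.306, 858.052])}
top {'fx': np.float64(381.797), 'fy': np.float64(381.797), 'cx': np.float64(279.888), 'cy': np.float64(205.688), 'R': array([[-0.02 , -1.   ,  0.003],
       [-0.99 ,  0.02 , -0.143],
       [ 0.143, -0.006, -0.99 ]]), 't': array([204.124, 493.966, 967.543])}
wrist {'fx': np.float64(325.192), 'fy': np.float64(325.192), 'cx': np.float64(280.211), 'cy': np.float64(210.741), 'hand_eye': array([[-1.0000e-03, -9.5000e-01, -3.1100e-01,  8.5419e+01],
       [ 1.0000e+00, -0.0000e+00, -1.0000e-03, -7.3700e-01],
       [ 1.0000e-03, -3.1100e-01,  9.5000e-01, -9.2308e+01],
       [ 0.0000e+00,  0.0000e+00,  0.0000e+00,  1.0000e+00]])}
```

View pics/scene0.png

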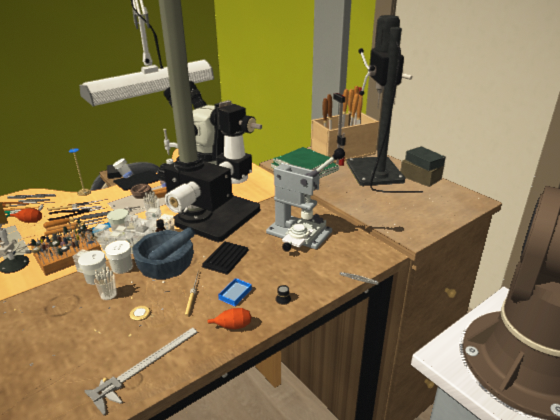

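View pics/top0.png

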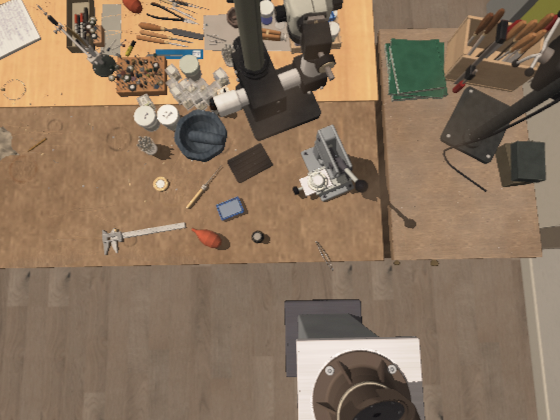

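```bash
cat > h.py <<'E'
import numpy as np,cv2
from scipy.spatial.transform import Rotation as Rn
def ray(g,u,v,pose=None):
    x=np.array([(u-g["cx"])/g["fx"],(v-g["cy"])/g["fy"]])
    if "R" in g:
        R=np.array(g["R"]);t=np.array(g["t"]);d=R.T@np.array([*x,1]);return -R.T@t,d/np.linalg.norm(d)
    r=np.linalg.norm(x);s=np.sinc(r/np.pi)
    d=np.array([x[0]*s,x[1]*s,np.cos(r)]);H=np.array(g["hand_eye"]);p,q=pose
    A=Rn.from_quat([q[1],q[2],q[3],q[0]]).as_matrix()
    return A@H[:3,3]+p,A@H[:3,:3]@d
def onz(r,z): o,d=r;return o+d*(z-o[2])/d[2]
def tri(r1,r2):
    A=np.stack([r1[1],-r2[1]],1);s=np.linalg.lstsq(A,r2[0]-r1[0],rcond=None)[0]
    a=r1[0]+s[0]*r1[1];b=r2[0]+s[1]*r2[1];return (a+b)/2,np.linalg.norm(a-b)
def proj(g,X,pose=None):
    X=np.asarray(X,float)
    if "R" in g:
        c=np.array(g["R"])@X+g["t"];return c[0]/c[2]*g["fx"]+g["cx"],c[1]/c[2]*g["fy"]+g["cy"]
    H=np.array(g["hand_eye"]);p,q=pose;A=Rn.from_quat([q[1],q[2],q[3],q[0]]).as_matrix()
    c=H[:3,:3].T@(A.T@(X-p)-H[:3,3]);n=np.hypot(c[0],c[1]);th=np.arctan2(n,c[2])
    return c[0]/n*th*g["fx"]+g["cx"],c[1]/n*th*g["fy"]+g["cy"]
E
python3 - <<'E'
import pickle,cv2,numpy as np
d=pickle.load(open("im0.pkl","rb"))
a=d["scene"]["image"][140:260,255:355];b=d["top"]["image"][110:210,285:385]
a=cv2.resize(a,None,fx=4,fy=4.8*4/4.8,interpolation=cv2.INTER_CUBIC);b=cv2.resize(b,None,fx=4,fy=4,interpolation=cv2.INTER_CUBIC)
b=np.vstack([b,np.zeros((80,400,3),np.uint8)])
cv2.imwrite("pics/c1.png",np.hstack([a,b])[:,:,::-1])
E
```

```text
(no output)
```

View pics/c1.png

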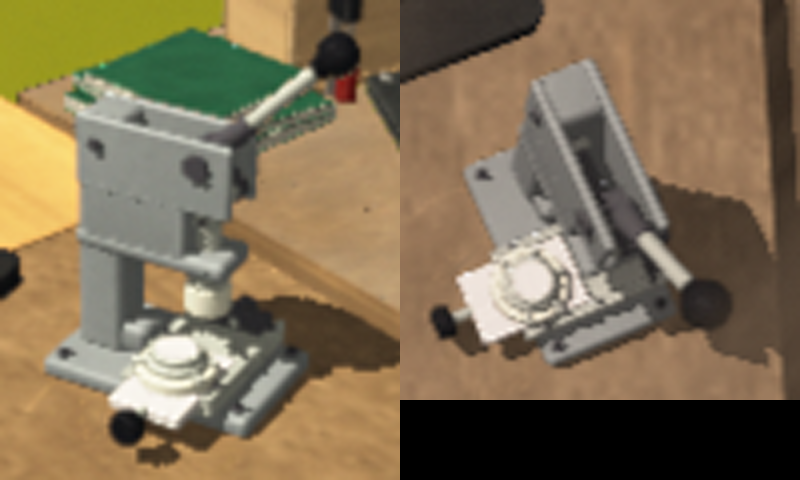

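View pics/wrist0.png

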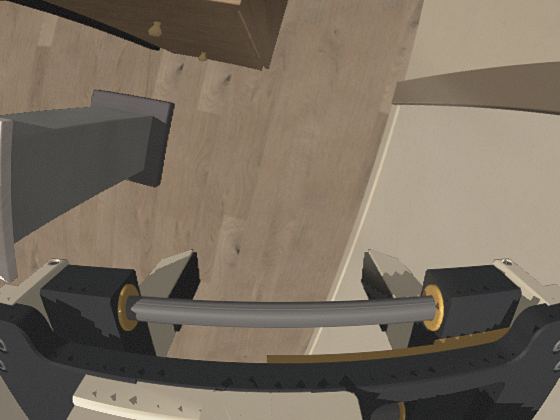

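Run:
```python
import pickle,numpy as np
from h import *
d=pickle.load(open("im0.pkl","rb"));S,T=d["scene"],d["top"]
P={}
for n,s,t in(("ball",(339,153.3),(361.2,185.7)),("knob",(286.7,246.7),(296,190.5)),("nest",(299.5,228.7),(317,180.7))):
    P[n],e=tri(ray(S,*s),ray(T,*t));print(n,P[n].round(1),e.round(1))
print("knob z26.5",onz(ray(T,296,190.5),26.5),onz(ray(S,286.7,246.7),26.5))
print("nest z50",onz(ray(T,317,180.7),50),onz(ray(S,299.5,228.7),50))
# foot corners top: front-left (550,362), front-right(665,300), back-left(465,170)
f=lambda u,v:onz(ray(T,(u-400)/4+285,v/4+110),8)
a,b,c=f(550,362),f(665,300),f(465,170)
print(a,b,c,np.linalg.norm(a-b),np.linalg.norm(a-c))
# pivot hub on cheek y=+20, z=167 scene
print("axle",onz(ray(S,255+197/4,140+170/4),167))
# bystanders
for n,u,v,z in(("loupe",258,237,30),("tweez",325,256,4),("box",230,209,10),("puffer",205,237,21)):print(n,onz(ray(T,u,v),z).round(0))
```

```text
ball [505.   26.  251.5] 0.6
knob [539.3 150.6  27.3] 0.5
nest [559.9  94.9  46.4] 2.0
knob z26.5 [539.25032188 150.33895671  26.5       ] [540.3541821  150.02367367  26.5       ]
nest z50 [559.84439924  95.96314342  50.        ] [555.00880087  97.73294843  50.        ]
[513.7696913   78.48254376   8.        ] [554.89046772  -1.30630943   8.        ] [648.68519231 132.15910408   8.        ] 89.76179224399755 145.20112100775827
axle [567.27465144  74.57418577 167.        ]
loupe [417. 253.  30.]
tweez [365.  77.   4.]
box [495. 328.  10.]
puffer [421. 393.  21.]
```

>>> {"api": "servo_tool", "payload": {"deltas": [[1,[0.5,1.0,3.6],[0,0,0]],[1,[0.5,1.0,3.6],[0,0,0.1]],[1,[0.5,1.0,3.6],[0,0,0.12]],[1,[1.6,3.6,0],[0,0,0.12]],[1,[1.6,3.6,0],[0,0,0.12]],[1,[1.6,3.6,0],[0,0,0.12]],[1,[1.6,3.6,0],[0,0,0.12]],[1,[1.6,3.6,0],[0,0,0.12]],[1,[1.6,3.6,0],[0,0,0.12]],[1,[1.6,3.6,0],[0,0,0.12]],[1,[1.6,3.6,0],[0,0,0.12]],[1,[1.6,3.6,0],[0,0,0.12]]], "squeeze": 10}}

```text
t: 1.15
eef_pos: [316.6, -248.9, 400.2]
ee_rot: [0.0, 0.711, 0.703, -0.0]
ft_force: [1.1, -0.3, 0.0]
opening: 16.6
grasp_force: 0.0
```

>>> {"api": "servo_tool", "payload": {"deltas": [[1,[1.7,3.7,0],[0,0,0.1]],[1,[1.7,3.7,0],[0,0,0.1]],[1,[1.7,3.7,0],[0,0,0.1]],[1,[1.7,3.7,0],[0,0,0.1]],[1,[1.7,3.7,0],[0,0,0]],[1,[1.7,3.7,0],[0,0,0]],[1,[1.7,3.7,0],[0,0,0]],[1,[1.7,3.7,0],[0,0,0]],[1,[1.7,3.7,0],[0,0,0]],[1,[1.7,3.7,0],[0,0,0]],[1,[1.6,3.7,-1],[0,0,0]],[1,[1.5,3.6,-1],[0,0,0]]]}}

```text
t: 2.15
eef_pos: [518.3, 194.2, 380.0]
ee_rot: [0.0, 0.56, 0.829, 0.0]
ft_force: [0.8, -1.8, -0.2]
opening: 0.2
grasp_force: 0.0
```

Run:
```python
from cell import robot,get_image
import cv2,numpy as np,pickle
o=robot.get_obs();p=(o["eef_pos"],o["ee_rot"]);g=get_image("wrist");print(o["eef_pos"],o["ee_rot"],o["q"],o["t"],o["joint_vel"])
pickle.dump((g,p),open("w1.pkl","wb"));cv2.imwrite("pics/w1.png",g["image"][:,:,::-1])
```

```text
[518.34280302 194.17308212 380.00078883] [2.67403102e-04 5.59528333e-01 8.28811109e-01 3.44936720e-04] [ 0.1297439   0.36470282 -0.80288495  1.56553235  0.26801913  1.32470089
 -0.32255294] 2.15 [-0.9810372   0.66790828  0.06264704 -0.48660269  0.47010356  0.02467076
 -0.92163313]
```

View pics/w1.png

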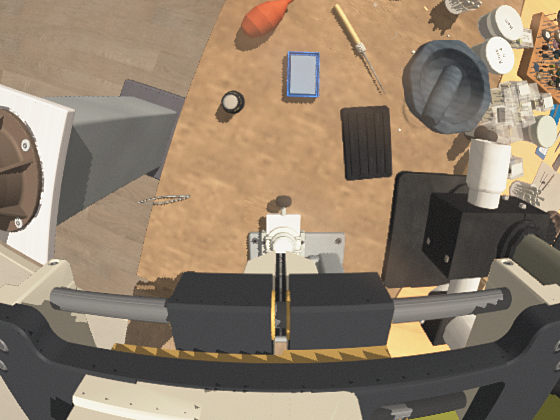

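Run:
```python
import pickle,numpy as np
from h import *
g,p=pickle.load(open("w1.pkl","rb"))
for n,u,v,z in(("knobtop",284,201,38),("slide end",283,214,15),("nest",282.5,240,48),("footFL",249,234,10),("footBL",344,234,10)):print(n,onz(ray(g,u,v,p),z).round(1))
o=np.array([575,56.5,0])
for th in(21,22,23):
    c,s=np.cos(np.radians(th)),np.sin(np.radians(th))
    print(th,[[round(x,1) for x in proj(g,o+[c*a-s*b,s*a+c*b,z],p)] for a,b,z in((0,43,48),(0,43+62,38),(-53,48,10),(97,48,10))])
```

```text
knobtop [540.  157.4  38. ]
slide end [549. 132.  15.]
nest [558.5 105.9  48. ]
footFL [513.4  80.8  10. ]
footBL [650.2 135.4  10. ]
21 [[np.float64(280.8), np.float64(245.8)], [np.float64(281.5), np.float64(202.1)], [np.float64(246.2), np.float64(232.0)], [np.float64(343.2), np.float64(233.2)]]
22 [[np.float64(280.2), np.float64(245.8)], [np.float64(280.2), np.float64(202.1)], [np.float64(245.7), np.float64(232.6)], [np.float64(342.7), np.float64(232.2)]]
23 [[np.float64(279.7), np.float64(245.8)], [np.float64(278.8), np.float64(202.1)], [np.float64(245.2), np.float64(233.1)], [np.float64(342.3), np.float64(231.2)]]
```

>>> {"api": "servo_tool", "payload": {"deltas": [[1,[0.2,0,-2.5],[0,0,0]],[1,[0.2,0,-4],[0,0,0]],[1,[0,0,-4],[0,0,0]],[1,[0,0,-4],[0,0,0]],[1,[0,0,-4],[0,0,0]],[1,[0,0,-4],[0,0,0]],[1,[0,0,-4],[0,0,0]],[1,[0,0,-2.2],[0,0,0]],[1,[0,0,-1],[0,0,0]],[1,[0,0,0],[0,0,0]]]}}

```text
t: 3.03
eef_pos: [520.4, 191.5, 81.2]
ee_rot: [-0.001, 0.559, 0.829, -0.002]
ft_force: [-0.6, 0.1, 0.0]
opening: 0.5
grasp_force: 0.0
```

Run:
```python
from cell import robot,get_image
import cv2,numpy as np,pickle
o=robot.get_obs();p=(o["eef_pos"],o["ee_rot"]);g=get_image("wrist");s=get_image("scene");print(o["eef_pos"],o["ee_rot"],o["t"])
pickle.dump((g,p,s),open("w2.pkl","wb"))
b=cv2.resize(s["image"][180:285,240:340],None,fx=4,fy=4,interpolation=cv2.INTER_CUBIC)
cv2.imwrite("pics/w2.png",np.hstack([g["image"][:,80:480],b])[:,:,::-1])
```

```text
[520.35876658 191.52371914  81.15668007] [-0.00114514  0.55912172  0.82908316 -0.00164333] 3.0333
```

View pics/w2.png

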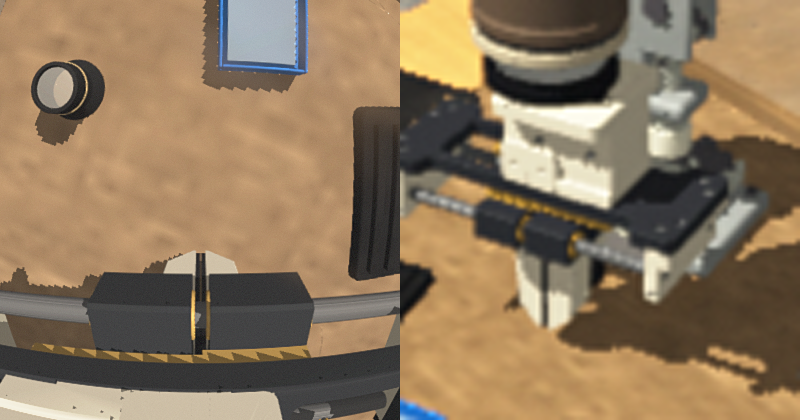

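>>> {"api": "servo_tool", "payload": {"deltas": [[1,[0.37,0.15,0],[0,0,0]],[1,[0.33,-0.84,0],[0,0,0]],[1,[0.33,-0.84,0],[0,0,0]],[1,[0.15,-0.37,0],[0,0,0]],[1,[0.15,-0.37,0],[0,0,0]],[1,[0.15,-0.37,0],[0,0,0]],[1,[0.15,-0.37,0],[0,0,0]],[1,[0.15,-0.37,0],[0,0,0]],[1,[0.15,-0.37,0],[0,0,0]],[1,[0.15,-0.37,0],[0,0,0]],[1,[0.15,-0.37,0],[0,0,0]],[1,[0.15,-0.37,0],[0,0,0]]]}}

```text
t: 4.13
eef_pos: [545.4, 143.3, 83.2]
ee_rot: [-0.0, 0.559, 0.829, 0.0]
ft_force: [-0.5, 3.0, 2.7]
opening: 0.4
grasp_force: 1.4
```

>>> {"api": "servo_tool", "payload": {"deltas": [[1,[0.11,-0.28,0],[0,0,0]],[1,[0.11,-0.28,0],[0,0,0]],[1,[0.07,-0.19,0],[0,0,0]],[1,[0.04,-0.09,0],[0,0,0]]]}}

```text
t: 4.47
eef_pos: [548.8, 134.7, 83.2]
ee_rot: [0.0, 0.559, 0.829, -0.0]
ft_force: [0.2, 3.2, 0.6]
opening: 0.5
grasp_force: 1.3
```

>>> {"api": "servo_tool", "payload": {"deltas": [[1,[0.04,-0.09,0],[0,0,0]],[1,[0.04,-0.09,0],[0,0,0]],[1,[0.04,-0.09,0],[0,0,0]]]}}

```text
t: 4.72
eef_pos: [549.7, 132.6, 83.2]
ee_rot: [-0.0, 0.559, 0.829, -0.0]
ft_force: [0.3, 2.0, 1.9]
opening: 0.3
grasp_force: 1.3
```

>>> {"api": "servo_tool", "payload": {"deltas": [[1,[0.04,-0.09,0],[0,0,0]],[1,[0.04,-0.09,0],[0,0,0]]]}}

```text
t: 4.88
eef_pos: [550.5, 130.6, 83.2]
ee_rot: [-0.0, 0.559, 0.829, -0.0]
ft_force: [-0.5, 2.7, 0.9]
opening: 0.4
grasp_force: 1.3
```

>>> {"api": "servo_tool", "payload": {"deltas": [[1,[0.04,-0.09,0],[0,0,0]],[1,[0.04,-0.09,0],[0,0,0]]]}}

```text
t: 5.05
eef_pos: [550.9, 129.5, 83.2]
ee_rot: [-0.001, 0.559, 0.829, 0.0]
ft_force: [-3.6, 7.0, 1.3]
opening: 0.7
grasp_force: 3.8
```

>>> {"api": "servo_tool", "payload": {"deltas": [[1,[0.04,-0.09,0],[0,0,0]]]}}

```text
t: 5.13
eef_pos: [551.0, 129.4, 83.2]
ee_rot: [-0.001, 0.559, 0.829, 0.0]
ft_force: [-5.0, 8.9, 1.4]
opening: 0.6
grasp_force: 4.9
```

>>> {"api": "servo_tool", "payload": {"deltas": [[1,[0.04,-0.09,0],[0,0,0]]]}}

```text
t: 5.22
eef_pos: [551.1, 129.2, 83.2]
ee_rot: [-0.001, 0.558, 0.83, 0.001]
ft_force: [-5.9, 10.4, 1.7]
opening: 0.3
grasp_force: 6.0
```

>>> {"api": "servo_tool", "payload": {"deltas": [[1,[-0.4,0.9,0],[0,0,0]],[1,[-0.6,1.5,0],[0,0,0]],[1,[-0.6,1.5,1],[0,0,0]],[1,[0,0,3.5],[0,0,0]],[1,[0,0,4.1],[0,0,0]],[1,[0,0,4.1],[0,0,-0.1]],[1,[0,0,4.1],[0,0,-0.12]],[1,[0,0,4.1],[0,0,-0.12]],[1,[0,0,4.1],[0,0,-0.12]],[1,[0,0,4.1],[0,0,-0.12]],[-0.3,[0,0,3],[0,0,-0.12]],[-0.3,[-0.5,-2,0],[0,0,-0.12]]]}}

```text
t: 6.22
eef_pos: [531.6, 151.4, 412.0]
ee_rot: [0.0, 0.843, 0.537, 0.006]
ft_force: [-0.5, 0.8, -0.1]
opening: 9.4
grasp_force: 0.0
```

>>> {"api": "servo_tool", "payload": {"deltas": [[-0.3,[-0.5,-2.4,0],[0,0,-0.12]],[-0.3,[-0.5,-2.5,0],[0,0,-0.12]],[-0.3,[-0.5,-2.5,0],[0,0,-0.12]],[-0.3,[-0.5,-2.5,0],[0,0,-0.12]],[-0.3,[-0.5,-2,0],[0,0,-0.12]],[-0.3,[0,0,0],[0,0,-0.12]],[-0.3,[0,0,0],[0,0,-0.03]]]}}

```text
t: 6.8
eef_pos: [505.4, 25.9, 405.0]
ee_rot: [0.0, 0.982, 0.186, -0.0]
ft_force: [-0.9, -0.8, 0.5]
opening: 56.1
grasp_force: 0.0
```

Run:
```python
from cell import robot,get_image
import cv2,numpy as np,pickle
o=robot.get_obs();p=(o["eef_pos"],o["ee_rot"]);g=get_image("wrist");t=get_image("top");print(o["eef_pos"],o["ee_rot"],o["t"],o["opening"])
pickle.dump((g,p,t),open("w3.pkl","wb"))
b=cv2.resize(get_image("scene")["image"][140:260,245:345],None,fx=3,fy=3,interpolation=cv2.INTER_CUBIC)
b=np.vstack([b,np.zeros((60,300,3),np.uint8)])
cv2.imwrite("pics/w3.png",np.hstack([g["image"][:,60:500],b])[:,:,::-1])
```

```text
[505.36521097  25.91716579 405.00072104] [ 4.98447410e-04  9.82470843e-01  1.86415649e-01 -1.29117549e-05] 6.8 56.05180970519363
```

View pics/w3.png

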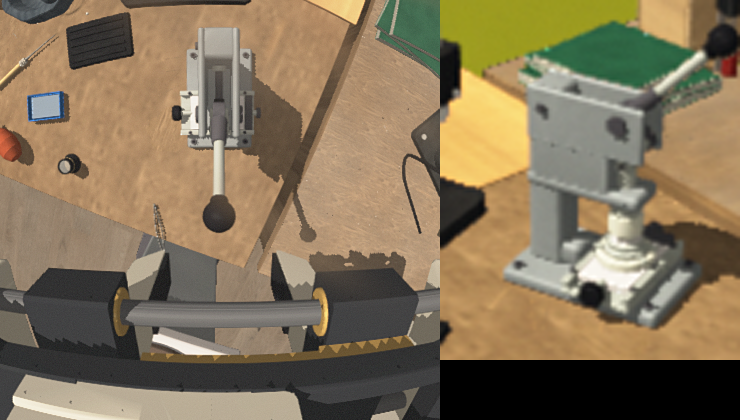

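Run:
```python
import pickle,numpy as np
from h import *
g,p,t=pickle.load(open("w3.pkl","rb"))
for z in(245,251.5,258):print(z,onz(ray(g,278.5,213,p),z).round(1))
# back of cheeks (z183), left/right front corners & back
for u,v in((261.5,137),(286.5,137),(261.5,28),(298,28)):print(onz(ray(g,u,v,p),183 if v<100 else 183).round(1))
print("foot FL,FR",onz(ray(g,247,149,p),10),onz(ray(g,314,149,p),10))
```

```text
245 [505.5  28.2 245. ]
251.5 [507.6  29.  251.5]
258 [509.6  29.8 258. ]
[551.9  64.3 183. ]
[560.7  41.9 183. ]
[651.8 103.2 183. ]
[664.4  71.  183. ]
foot FL,FR [509.11402959  81.77654359  10.        ] [546.03875746 -12.16769544  10.        ]
```

>>> {"api": "servo_tool", "payload": {"deltas": [[-0.3,[0.1,0.1,-3],[0,0,0]],[-0.3,[0,0,-3.5],[0,0,0]],[-0.3,[0,0,-3],[0,0,0]],[-0.3,[0,0,-1.1],[0,0,0]],[1,[0,0,0],[0,0,0]],[1,[0,0,0],[0,0,0]],[1,[0,0,0],[0,0,0]],[1,[0,0,0],[0,0,0]],[1,[0,0,0],[0,0,0]],[1,[0,0,0],[0,0,0]]], "squeeze": 12}}

```text
t: 7.78
eef_pos: [507.7, 28.2, 299.3]
ee_rot: [0.0, 0.982, 0.191, 0.001]
ft_force: [0.1, 0.9, 3.5]
opening: 25.8
grasp_force: 12.0
```

>>> {"api": "servo_tool", "payload": {"deltas": [[1,[-0.32,-0.13,-0.35],[0,0,0]],[1,[-0.32,-0.13,-0.35],[0,0,0]],[1,[-0.31,-0.12,-0.38],[0,0,0]],[1,[-0.31,-0.12,-0.38],[0,0,0]],[1,[-0.27,-0.11,-0.41],[0,0,0]],[1,[-0.27,-0.11,-0.41],[0,0,0]]], "squeeze": 15}}

```text
t: 8.28
eef_pos: [489.8, 21.0, 275.8]
ee_rot: [0.0, 0.982, 0.191, 0.001]
ft_force: [2.2, 0.9, 3.2]
opening: 25.7
grasp_force: 15.0
```

>>> {"api": "servo_tool", "payload": {"deltas": [[1,[-0.24,-0.09,-0.43],[0,0,0]],[1,[-0.24,-0.09,-0.43],[0,0,0]],[1,[-0.2,-0.08,-0.45],[0,0,0]],[1,[-0.2,-0.08,-0.45],[0,0,0]]]}}

```text
t: 8.62
eef_pos: [481.2, 17.7, 258.2]
ee_rot: [0.0, 0.982, 0.191, 0.001]
ft_force: [3.9, 0.8, 5.5]
opening: 25.8
grasp_force: 15.0
```

>>> {"api": "servo_tool", "payload": {"deltas": [[1,[-0.16,-0.06,-0.47],[0,0,0]],[1,[-0.16,-0.06,-0.47],[0,0,0]]]}}

```text
t: 8.78
eef_pos: [477.8, 16.4, 248.6]
ee_rot: [0.0, 0.982, 0.191, 0.001]
ft_force: [4.3, 1.4, 5.2]
opening: 26.0
grasp_force: 15.0
```

>>> {"api": "servo_tool", "payload": {"deltas": [[1,[-0.12,-0.05,-0.48],[0,0,0]],[1,[-0.12,-0.05,-0.48],[0,0,0]]]}}

```text
t: 8.95
eef_pos: [475.3, 15.3, 238.9]
ee_rot: [0.0, 0.982, 0.191, 0.001]
ft_force: [3.0, 0.6, 4.6]
opening: 25.6
grasp_force: 15.0
```

>>> {"api": "servo_tool", "payload": {"deltas": [[1,[-0.05,-0.02,-0.3],[0,0,0]]]}}

```text
t: 9.03
eef_pos: [474.6, 15.1, 235.6]
ee_rot: [0.0, 0.982, 0.191, 0.001]
ft_force: [2.3, 0.4, 3.0]
opening: 26.0
grasp_force: 15.0
```

>>> {"api": "servo_tool", "payload": {"deltas": [[1,[-0.05,-0.02,-0.3],[0,0,0]]]}}

```text
t: 9.12
eef_pos: [474.1, 14.9, 232.7]
ee_rot: [0.0, 0.982, 0.191, 0.0]
ft_force: [3.6, 1.3, 2.7]
opening: 25.9
grasp_force: 15.0
```

>>> {"api": "servo_tool", "payload": {"deltas": [[1,[-0.04,-0.02,-0.3],[0,0,0]]]}}

```text
t: 9.2
eef_pos: [473.6, 14.7, 229.7]
ee_rot: [0.0, 0.982, 0.191, 0.0]
ft_force: [3.8, 1.1, 2.7]
opening: 25.3
grasp_force: 15.0
```

>>> {"api": "servo_tool", "payload": {"deltas": [[1,[-0.02,-0.01,-0.2],[0,0,0]]]}}

```text
t: 9.28
eef_pos: [473.3, 14.6, 227.5]
ee_rot: [-0.0, 0.982, 0.191, 0.0]
ft_force: [4.5, 1.2, 1.1]
opening: 25.9
grasp_force: 15.0
```

>>> {"api": "servo_tool", "payload": {"deltas": [[1,[-0.02,-0.01,-0.2],[0,0,0]]]}}

```text
t: 9.37
eef_pos: [473.1, 14.5, 225.6]
ee_rot: [-0.0, 0.982, 0.191, 0.0]
ft_force: [3.7, 1.4, 1.7]
opening: 25.3
grasp_force: 15.0
```

>>> {"api": "servo_tool", "payload": {"deltas": [[1,[-0.01,0,-0.2],[0,0,0]]]}}

```text
t: 9.45
eef_pos: [472.8, 14.4, 223.5]
ee_rot: [-0.0, 0.982, 0.191, -0.0]
ft_force: [2.5, 0.4, 1.1]
opening: 26.0
grasp_force: 15.0
```

>>> {"api": "servo_tool", "payload": {"deltas": [[1,[0,0,-0.2],[0,0,0]]]}}

```text
t: 9.53
eef_pos: [472.7, 14.4, 221.5]
ee_rot: [0.0, 0.982, 0.191, -0.0]
ft_force: [1.9, 0.5, 1.7]
opening: 25.6
grasp_force: 15.0
```

>>> {"api": "servo_tool", "payload": {"deltas": [[1,[0,0,-0.15],[0,0,0]]]}}

```text
t: 9.62
eef_pos: [472.6, 14.3, 219.9]
ee_rot: [0.0, 0.982, 0.191, -0.0]
ft_force: [2.4, 1.6, -0.0]
opening: 25.8
grasp_force: 15.0
```

>>> {"api": "servo_tool", "payload": {"deltas": [[1,[0,0,-0.15],[0,0,0]]]}}

```text
t: 9.7
eef_pos: [472.5, 14.3, 218.4]
ee_rot: [0.0, 0.982, 0.191, -0.0]
ft_force: [2.0, 0.2, 0.8]
opening: 26.1
grasp_force: 15.0
```

>>> {"api": "servo_tool", "payload": {"deltas": [[1,[0,0,-0.15],[0,0,0]]]}}

```text
t: 9.78
eef_pos: [472.5, 14.3, 217.1]
ee_rot: [0.0, 0.982, 0.191, -0.0]
ft_force: [-0.6, -0.9, 12.2]
opening: 25.9
grasp_force: 15.0
```

>>> {"api": "servo_tool", "payload": {"deltas": [[1,[0,0,-0.1],[0,0,0]]]}}

```text
t: 9.87
eef_pos: [472.6, 14.3, 216.6]
ee_rot: [0.0, 0.982, 0.191, -0.0]
ft_force: [-2.9, -1.2, 16.7]
opening: 26.1
grasp_force: 15.0
```

>>> {"api": "servo_tool", "payload": {"deltas": [[1,[0,0,-0.1],[0,0,0]]]}}

```text
t: 9.95
eef_pos: [472.7, 14.2, 216.1]
ee_rot: [0.0, 0.982, 0.191, -0.0]
ft_force: [-4.3, -2.2, 20.4]
opening: 25.3
grasp_force: 15.0
```

>>> {"api": "servo_tool", "payload": {"deltas": [[1,[0.03,0.01,0.15],[0,0,0]],[1,[0.03,0.01,0.1],[0,0,0]]]}}

```text
t: 10.12
eef_pos: [472.7, 14.4, 217.5]
ee_rot: [0.0, 0.982, 0.191, -0.001]
ft_force: [1.4, 0.2, -3.2]
opening: 25.6
grasp_force: 15.0
```

>>> {"api": "servo_tool", "payload": {"deltas": [[-0.3,[0,0,0],[0,0,0]],[-0.3,[0,0,0],[0,0,0]],[-0.3,[0,0,0],[0,0,0]],[-0.3,[0,0,0],[0,0,0]],[-0.3,[0,0,0],[0,0,0]],[-0.3,[0,0,0],[0,0,0]],[-0.3,[0,0,0],[0,0,0]],[-0.3,[0,0,0],[0,0,0]]]}}

```text
t: 10.78
eef_pos: [473.5, 14.7, 217.9]
ee_rot: [0.0, 0.982, 0.191, 0.0]
ft_force: [0.4, 0.6, -0.0]
opening: 59.4
grasp_force: 0.0
```

Run:
```python
from cell import robot,get_image
import cv2,numpy as np
o=robot.get_obs();print(o["eef_pos"],o["t"],o["ft_force"],o["opening"])
g=get_image("wrist")["image"];s=cv2.resize(get_image("scene")["image"][140:260,245:345],None,fx=3,fy=3,interpolation=cv2.INTER_CUBIC)
s=np.vstack([s,np.zeros((60,300,3),np.uint8)])
cv2.imwrite("pics/w4.png",np.hstack([g[:,60:500],s])[:,:,::-1])
```

```text
[473.50484195  14.65187536 217.85189079] 10.7833 [ 0.39334512  0.59170642 -0.01923667] 59.39506941115901
```

View pics/w4.png

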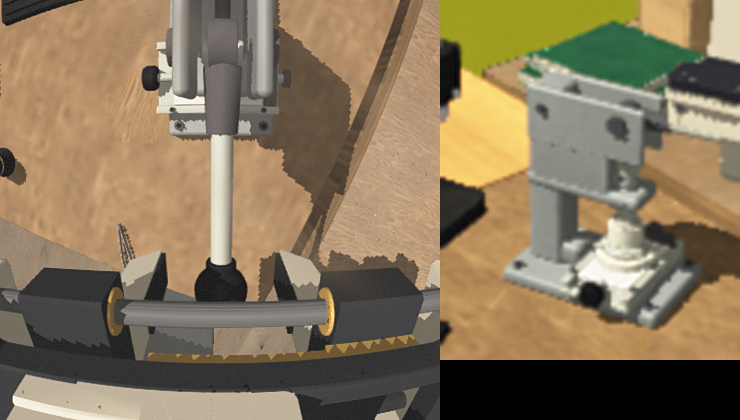

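>>> {"api": "servo_tool", "payload": {"deltas": [[-0.3,[0,0,0],[0,0,0]],[-0.3,[0,0,0],[0,0,0]],[-0.3,[0,0,0],[0,0,0]],[-0.3,[0,0,0],[0,0,0]],[-0.3,[0,0,0],[0,0,0]],[-0.3,[0,0,0],[0,0,0]],[-0.3,[0,0,0],[0,0,0]],[-0.3,[0,0,0],[0,0,0]],[-0.3,[0,0,0],[0,0,0]],[-0.3,[0,0,0],[0,0,0]],[-0.3,[0,0,0],[0,0,0]],[-0.3,[0,0,0],[0,0,0]]]}}

```text
t: 11.88
eef_pos: [473.5, 14.6, 217.8]
ee_rot: [0.0, 0.982, 0.191, -0.0]
ft_force: [-0.4, 0.2, -0.5]
opening: 59.5
grasp_force: 0.0
```

>>> {"api": "servo_tool", "payload": {"deltas": [[-0.3,[0,0,0],[0,0,0]],[-0.3,[0,0,0],[0,0,0]],[-0.3,[0,0,0],[0,0,0]],[-0.3,[0,0,0],[0,0,0]],[-0.3,[0,0,0],[0,0,0]],[-0.3,[0,0,0],[0,0,0]],[-0.3,[0,0,0],[0,0,0]],[-0.3,[0,0,0],[0,0,0]],[-0.3,[0,0,0],[0,0,0]],[-0.3,[0,0,0],[0,0,0]],[-0.3,[0,0,0],[0,0,0]],[-0.3,[0,0,0],[0,0,0]]]}}

```text
t: 12.88
eef_pos: [473.5, 14.6, 217.8]
ee_rot: [0.0, 0.982, 0.191, -0.0]
ft_force: [-0.1, -0.5, -0.2]
opening: 59.6
grasp_force: 0.0
```

>>> {"api": "servo_tool", "payload": {"deltas": [[-0.3,[0,0,0],[0,0,0]],[1,[0,0,0],[0,0,0]],[1,[0,0,0],[0,0,0]],[1,[0,0,0],[0,0,0]],[1,[0,0,0],[0,0,0]],[1,[0,0,0],[0,0,0]],[1,[0,0,0],[0,0,0]]], "squeeze": 15}}

```text
t: 13.47
eef_pos: [473.5, 14.6, 217.9]
ee_rot: [0.0, 0.982, 0.191, 0.0]
ft_force: [0.4, 0.2, 0.4]
opening: 25.6
grasp_force: 15.0
```

>>> {"api": "servo_tool", "payload": {"deltas": [[1,[0,0,0.3],[0,0,0]],[1,[0,0,0.35],[0,0,0]],[1,[0.02,0.01,0.35],[0,0,0]],[1,[0.05,0.02,0.38],[0,0,0]],[1,[0.08,0.03,0.38],[0,0,0]],[1,[0.1,0.04,0.38],[0,0,0]]]}}

```text
t: 13.97
eef_pos: [475.9, 15.6, 239.8]
ee_rot: [0.0, 0.982, 0.191, -0.0]
ft_force: [0.2, -1.2, -0.6]
opening: 25.7
grasp_force: 15.0
```

>>> {"api": "servo_tool", "payload": {"deltas": [[1,[0.12,0.05,0.48],[0,0,0]],[1,[0.14,0.06,0.48],[0,0,0]],[1,[0.16,0.06,0.48],[0,0,0]],[1,[0.18,0.07,0.47],[0,0,0]]]}}

```text
t: 14.3
eef_pos: [481.6, 17.9, 258.6]
ee_rot: [0.0, 0.982, 0.191, -0.001]
ft_force: [-1.9, -1.2, -2.6]
opening: 25.7
grasp_force: 15.0
```

>>> {"api": "servo_tool", "payload": {"deltas": [[1,[0.2,0.08,0.45],[0,0,0]],[1,[0.22,0.08,0.44],[0,0,0]],[1,[0.23,0.09,0.44],[0,0,0]],[1,[0.24,0.09,0.43],[0,0,0]]]}}

```text
t: 14.63
eef_pos: [490.7, 21.4, 276.2]
ee_rot: [0.0, 0.982, 0.191, -0.001]
ft_force: [-2.5, -1.9, -0.2]
opening: 25.9
grasp_force: 15.0
```

>>> {"api": "servo_tool", "payload": {"deltas": [[1,[0.25,0.1,0.42],[0,0,0]],[1,[0.27,0.11,0.4],[0,0,0]],[1,[0.28,0.11,0.39],[0,0,0]],[1,[0.29,0.12,0.38],[0,0,0]],[1,[0.3,0.12,0.37],[0,0,0]],[1,[0.31,0.12,0.35],[0,0,0]]]}}

```text
t: 15.13
eef_pos: [508.7, 28.6, 299.4]
ee_rot: [-0.0, 0.982, 0.191, 0.001]
ft_force: [2.0, 0.7, -5.5]
opening: 25.4
grasp_force: 15.0
```

>>> {"api": "servo_tool", "payload": {"deltas": [[1,[0.34,0.14,0.31],[0,0,0]],[1,[0.35,0.14,0.29],[0,0,0]],[1,[0.36,0.14,0.27],[0,0,0]],[1,[0.37,0.15,0.25],[0,0,0]]]}}

```text
t: 15.47
eef_pos: [522.1, 33.9, 310.5]
ee_rot: [0.0, 0.982, 0.191, -0.0]
ft_force: [-4.1, -1.8, 0.4]
opening: 25.9
grasp_force: 15.0
```

>>> {"api": "servo_tool", "payload": {"deltas": [[1,[0.16,0.06,0.11],[0,0,0]],[1,[0.16,0.06,0.1],[0,0,0]]]}}

```text
t: 15.63
eef_pos: [525.4, 35.2, 312.7]
ee_rot: [0.0, 0.982, 0.191, -0.0]
ft_force: [-4.6, -1.2, 1.2]
opening: 25.9
grasp_force: 15.0
```

>>> {"api": "servo_tool", "payload": {"deltas": [[1,[0.16,0.06,0.1],[0,0,0]]]}}

```text
t: 15.72
eef_pos: [526.9, 35.8, 313.6]
ee_rot: [0.0, 0.982, 0.191, -0.0]
ft_force: [-3.7, -1.8, 2.4]
opening: 25.9
grasp_force: 15.0
```

>>> {"api": "servo_tool", "payload": {"deltas": [[1,[0.16,0.06,0.1],[0,0,0]]]}}

```text
t: 15.8
eef_pos: [528.4, 36.4, 314.5]
ee_rot: [0.0, 0.982, 0.191, -0.0]
ft_force: [-4.7, -1.2, 1.4]
opening: 25.8
grasp_force: 15.0
```

>>> {"api": "servo_tool", "payload": {"deltas": [[1,[0.16,0.06,0.09],[0,0,0]]]}}

```text
t: 15.88
eef_pos: [530.0, 37.0, 315.4]
ee_rot: [0.0, 0.982, 0.191, -0.0]
ft_force: [-4.6, -1.7, 3.1]
opening: 25.7
grasp_force: 15.0
```

>>> {"api": "servo_tool", "payload": {"deltas": [[1,[0.16,0.06,0.08],[0,0,0]]]}}

```text
t: 15.97
eef_pos: [531.7, 37.6, 316.2]
ee_rot: [0.0, 0.982, 0.191, -0.0]
ft_force: [-5.4, -1.7, 4.8]
opening: 25.5
grasp_force: 15.0
```

>>> {"api": "servo_tool", "payload": {"deltas": [[1,[0.16,0.06,0.14],[0,0,0]]]}}

```text
t: 16.05
eef_pos: [533.1, 38.2, 317.3]
ee_rot: [0.0, 0.982, 0.191, -0.0]
ft_force: [-8.8, -3.4, -8.0]
opening: 25.9
grasp_force: 15.0
```

>>> {"api": "servo_tool", "payload": {"deltas": [[1,[0.16,0.06,0.1],[0,0,0]]]}}

```text
t: 16.13
eef_pos: [533.4, 38.2, 317.2]
ee_rot: [0.0, 0.982, 0.191, -0.002]
ft_force: [-10.2, -3.8, -7.0]
opening: 25.7
grasp_force: 15.0
```

>>> {"api": "servo_tool", "payload": {"deltas": [[1,[-0.1,-0.04,-0.05],[0,0,0]],[-0.3,[0,0,0],[0,0,0]],[-0.3,[0,0,0],[0,0,0]],[-0.3,[0,0,0],[0,0,0]],[-0.3,[0,0,0],[0,0,0]],[-0.3,[0,0,0],[0,0,0]],[-0.3,[0,0,1],[0,0,0]],[-0.3,[0,0,2],[0,0,0]],[-0.3,[0,0,3],[0,0,0]],[-0.3,[0,0,4],[0,0,0]],[-0.3,[0,0,2],[0,0,0]],[-0.3,[0,0,0],[0,0,0]]]}}

```text
t: 17.13
eef_pos: [535.3, 39.1, 444.1]
ee_rot: [0.0, 0.982, 0.191, 0.005]
ft_force: [1.2, 0.2, 0.3]
opening: 60.0
grasp_force: 0.0
```

Run:
```python
from cell import robot,get_image
import cv2,numpy as np,pickle
o=robot.get_obs();print(o["eef_pos"],o["t"])
g=get_image("wrist");S=get_image("scene");pickle.dump((g,(o["eef_pos"],o["ee_rot"]),S),open("w5.pkl","wb"))
s=cv2.resize(S["image"][135:255,245:345],None,fx=3.5,fy=3.5,interpolation=cv2.INTER_CUBIC)
cv2.imwrite("pics/w5.png",np.hstack([g["image"][:,60:500],s])[:,:,::-1])
```

```text
[535.31573824  39.14190065 444.09245218] 17.1333
```

View pics/w5.png

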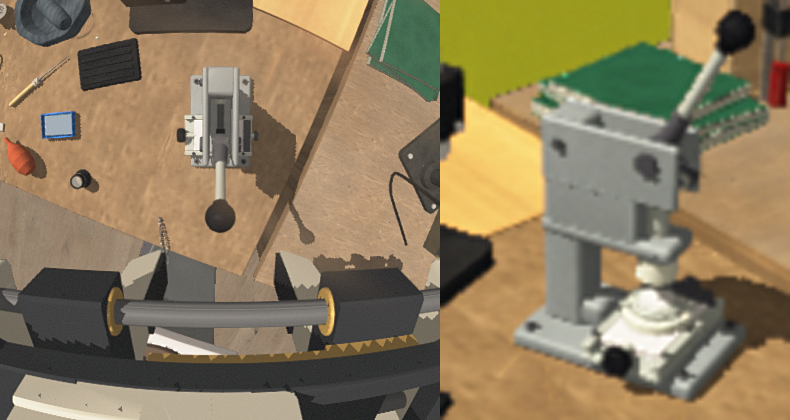

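```bash
python3 -c "
from cell import ticket;print(ticket.close_job())"
```

```text
the job is handed in; nothing more can be done
None
```

The job is handed in at 17 s on the robot's clock. The slide is home. The lever was locked, left free for over 2 s and lifted to its upper stop. The watch looks closed, but I didn't measure that directly. At the lock stop I pushed to about 20 N, roughly 1 mm into the rubber and more than needed, before easing off. The last pictures show nothing disturbed.

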